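# Make up two printing kits

## Robot

A 7-joint arm with a two-finger parallel gripper is mounted at the origin on the work surface. World frame = base frame: x ahead of the robot, y to its left, z up, the work surface at z = 0. Lengths are in m, angles in rad, forces in N, time in s.
With the tool pointing down it reaches from about 0.4 to 0.85 m from the base axis. Payload 10.4 kg.
Tool frame: the origin (TCP) lies between the finger pads; the fingertips stand 11 mm ahead of it and the grasp point (between the pads) lies 8 mm behind it; z points along the fingers, y is the direction in which the jaws open and shut (so a half turn about z gives the same grasp; the last joint's range is limited). The gripper opens to 87 mm and grips with 3 to 60 N. Pads are 19 mm wide; open, the fingers measure 117 mm over their backs; the gripper's body (75 mm by 190 mm) begins 51 mm behind the grasp point.
Start: joints at [1.109, 0.332, -0.065, 1.46, 0.022, 1.35, -0.088], TCP at [0.266, -0.566, 0.234] pointing down, gripper open.
Joint ranges: [-2.6, 2.6], [-0.5, 2.12], [-1.47, 1.34], [0.16, 2.42], [-1.27, 4.41], [0.06, 2.06], [-2.6, 2.6]. Speed limits (rad/s): [2.22, 2.22, 2.79, 2.79, 3.14, 3.14, 3.14].

## Interface

Orientations are given as a unit quaternion [x, y, z, w].
In Python, from bench import r, eyes gives the robot as it stands.
- The arm moves only by the shell command python3 -m inch 'ROWS' [FORCE]. ROWS is a JSON object of lists of equal length, an entry for each row: "translation": the shift along the world's x, y, z scaled (see below), a list of three; "rot": the turn, a rotation vector about the world's x, y, z scaled (see below), a list of three; "jaw": the finger opening in mm, from 0 to 87. In form: {"translation": [[tx, ty, tz], ...], "rot": [[ax, ay, az], ...], "jaw": [jaw, ...]}. A call has 1 to 20 rows; each row is the pose to reach, as a shift and turn from the pose measured when the call began; what a row does not reach only later rows make up. The controller multiplies each number of a shift by 100 mm and each number of a turn by 60 degrees. A row lasts 1/10 s, in which the tool goes at most 50 mm and 8.59 degrees, less where a joint would pass 70% of its speed; a pose out of reach is approached as far as the arm can. A call with a number of a shift or a turn outside -1 to 1 is refused whole. A call with a gripper value outside its range is refused whole. The fingers move at their own pace and stop on an object; FORCE is the grip in N (left out, the last holds). Time passes only in rows, so rows that repeat a pose let the fingers close. It gives the time, the measured TCP pose, the force and the opening at its end, in the units of the state.
- r.read_state(): the state, without advancing time (a new reading comes with each control period).
- eyes.camera(name): name is "side" or "top" or "wrist"; returns the picture (384x512x3 uint8, blue, green, red); there is no depth.
- eyes.calibration(name): a dict with "fx", "fy", "cx", "cy" (pixels), "R" (3x3) and "t" (3): a world point X has camera coordinates R X + t; the wrist camera has in their place "hand_eye" (4x4, takes a point from camera to tool coordinates, whose origin is the TCP and whose axes are the flange's). Camera axes: x right, y down, z forward; pixel columns grow to the right and rows downward; lengths in m; the calibration is good to about 2 mm. A picture is of the moment at which its call begins: read the wrist's pose just before it. calibration takes no time and is no camera call.
- r.close_job(): hands the job in, once; it reports no verdict.
The state is a dict: "time": time; "joint_positions": joint angles; "joint_vel": joint speeds; "joint_torque": joint torques, N m; "ee_pos": TCP position; "eef_rot": TCP orientation; "ft_force": force on the tool from outside, world axes, zero at the start; "torque": the same for the moment, N m; "width": finger opening in m.
Only numpy, scipy, OpenCV 4.12 (cv2) and the standard library are available. Lean on these libraries where they do the work, as an engineer would, in place of code of your own. Each camera call takes 0.05 s, during which the arm holds its last target. There are 200 camera calls.

## Task

Make up the two printing kits: the pink paint jar and the yellow squeegee go into the orange tray; the blue paint jar, the roll of blue tape and the brayer go into the green tray. Lay each tool flat in its tray's long compartment and put each jar (upright) and the tape (flat) in a small compartment of its own, all resting on the tray floor. Leave the yellow jar and the white tape standing where they are.

Things in the scene. Friction and masses are not known exactly. Their poses are not given: they have to be found in the camera images.
- orange_tray: Low open orange plastic kit tray, fixed to the table, 156 x 144 mm, rim 15 mm high, walls and dividers 4 mm thick, floor 3 mm thick. Origin: centre of its underside; z up. On its +y side lies one long compartment, 148 (x) by 64 (y) mm, centre (0, +36 mm). On its -y side two small compartments, each 72 (x) by 68 (y) mm, centres (-38, -34 mm) and (+38, -34 mm). It may lie at any yaw.
- green_tray: Low open green plastic kit tray, fixed to the table, 156 x 144 mm, rim 15 mm high, walls and dividers 4 mm thick, floor 3 mm thick. Origin: centre of its underside; z up. On its +y side lies one long compartment, 148 (x) by 64 (y) mm, centre (0, +36 mm). On its -y side two small compartments, each 72 (x) by 68 (y) mm, centres (-38, -34 mm) and (+38, -34 mm). It may lie at any yaw.
- pink_jar: Closed pink paint jar with lid of the same colour, 46 mm across, 55 mm high, standing upright. Origin: centre of its underside; z up along its axis. Belongs in the orange tray.
- blue_jar: Closed blue paint jar with lid of the same colour, 46 mm across, 55 mm high, standing upright. Origin: centre of its underside; z up along its axis. Belongs in the green tray.
- squeegee: Printing squeegee lying flat, 100 mm long (x), 48 mm wide (y): a yellow block handle 30 mm wide and 30 mm high, centred at y = -9 mm, and a black blade only 8 mm high, flat on the surface along its +y side from y = +6 to +24 mm. Origin: centre of the whole footprint, on the underside; z up. Balances near the middle of the handle. Belongs in the orange tray.
- brayer: Hand roller (brayer) lying flat, 125 mm long (x): a brown wooden handle from x = -62 to +15 mm, 26 mm wide (y) and 28 mm high, centred on y = 0, and at the +x end a black roller 32 mm in diameter in a steel fork 46 mm wide (the roller does not turn). Origin: centre of the whole footprint, on the underside; z up. Balances near x = +5 mm. Belongs in the green tray.
- blue_tape: Roll of blue tape lying flat: a ring 54 mm outside and 38 mm inside diameter, 27 mm high. Origin: centre of its underside; z along its axis. Belongs in the green tray.
- yellow_jar: Closed yellow paint jar with lid of the same colour, 46 mm across, 55 mm high, standing upright. Origin: centre of its underside; z up along its axis. Not part of a kit; stays where it is.
- white_tape: Roll of white tape lying flat: a ring 54 mm outside and 38 mm inside diameter, 27 mm high. Origin: centre of its underside; z along its axis. Not part of a kit; stays where it is.
There are look-alikes about, which are no part of the job. What is shaped like the blue_jar but black is not meant. Of the things that look like the brayer, the smaller one is meant.

How it is judged:
At the end, for the whole second after the job is handed in: Each kit item in its tray: squeegee and brayer in the long compartments, jars and tape in small ones; origins inside the compartments' outline and within 4 mm of floor height, tilt under 4 degrees, at rest; yellow jar and white tape upright (within 6 degrees), within 30 mm of their start (x of pink_jar in the frame of orange_tray between -0.074 and 0.074 m and y of pink_jar in the frame of orange_tray between -0.068 and 0 m and z of pink_jar in the frame of orange_tray between 0.001 and 0.007 m and angle between each of pink_jar, squeegee, blue_jar, blue_tape, brayer's own z axis and vertical below 0.07 rad and linear speed of each of pink_jar, squeegee, blue_jar, blue_tape, brayer below 0.02 m/s and angular speed of each of pink_jar, squeegee, blue_jar, blue_tape, brayer below 0.2 rad/s and x of squeegee in the frame of orange_tray between -0.074 and 0.074 m and y of squeegee in the frame of orange_tray between 0.004 and 0.068 m and z of squeegee in the frame of orange_tray between 0.001 and 0.007 m and x of blue_jar in the frame of green_tray between -0.074 and 0.074 m and y of blue_jar in the frame of green_tray between -0.068 and 0 m and z of blue_jar in the frame of green_tray between 0.001 and 0.007 m and x of blue_tape in the frame of green_tray between -0.074 and 0.074 m and y of blue_tape in the frame of green_tray between -0.068 and 0 m and z of blue_tape in the frame of green_tray between 0.001 and 0.007 m and x of brayer in the frame of green_tray between -0.074 and 0.074 m and y of brayer in the frame of green_tray between 0.004 and 0.068 m and z of brayer in the frame of green_tray between 0.001 and 0.007 m and distance of each of yellow_jar, white_tape from where it was at the start of the episode below 0.03 m and angle between each of yellow_jar, white_tape's own z axis and vertical below 0.1 rad); the robot touches nothing.
It fails at once if the yellow jar is pushed or carried more than 30 mm from its place or tipped over (distance of yellow_jar from where it was at the start of the episode above 0.03 m or angle between yellow_jar's own z axis and vertical above 0.5 rad).
It fails at once if the white tape is pushed or carried more than 30 mm from its place or tipped over (distance of white_tape from where it was at the start of the episode above 0.03 m or angle between white_tape's own z axis and vertical above 0.5 rad).
It also fails if it takes over 120 s, if anything falls off the work surface, if the arm or the gripper's body presses on something with over 40 N, if the wrist force passes 120 N, or if a joint passes its speed limit or range.

## Working session

There is one attempt and no reset: what is moved stays moved. The work goes in short steps, Python scripts to look and compute and a shell command to move; the robot and the scene stay as the last step left them, time stands still between calls to the robot, and variables do not carry over. Pictures are saved under pics/ and viewed, about 12 in all and at most 16, crops included, and the job is handed in when it is done.

```bash
mkdir -p pics; ls
python3 - <<'E'
from bench import r,eyes
import cv2,json
s=r.read_state();print({k:s[k] for k in('time','ee_pos','eef_rot','ft_force','width')})
for n in('top','side','wrist'):
    print(n,eyes.calibration(n)); cv2.imwrite(f'pics/{n}0.png',eyes.camera(n))
im=cv2.imread('pics/top0.png');cv2.imwrite('pics/top0b.png',cv2.resize(im,(800,600),interpolation=cv2.INTER_CUBIC))
E
```

```text
pics
{'time': 0.0, 'ee_pos': array([ 0.26534087, -0.56544403,  0.2327394 ]), 'eef_rot': array([ 9.76024384e-01,  2.17659948e-01, -2.07163326e-04, -7.11627490e-04]), 'ft_force': array([ 0.36934925,  0.13648902, -0.0346114 ]), 'width': 0.08690939121753206}
top {'fx': 356.56651292516506, 'fy': 356.56651292516506, 'cx': 257.0074192120291, 'cy': 191.63001928591802, 'R': array([[ 0.00643308, -0.99990317,  0.01233978],
       [-0.99357274, -0.00778599, -0.11292734],
       [ 0.11301248, -0.011534  , -0.99352662]]), 't': array([-0.02471789,  0.50625755,  1.06145407])}
side {'fx': 450.5223397526664, 'fy': 450.5223397526664, 'cx': 262.6510337644933, 'cy': 187.00816435683012, 'R': array([[-0.7726467 , -0.63482998, -0.0028221 ],
       [-0.44565257,  0.54555553, -0.7097626 ],
       [ 0.45211819, -0.54713806, -0.7044353 ]]), 't': array([0.36993311, 0.27322381, 0.89456701])}
wrist {'fx': 266.36673612411835, 'fy': 266.36673612411835, 'cx': 256.98840098714624, 'cy': 190.7542389846838, 'hand_eye': array([[-3.86093501e-04, -9.61043433e-01, -2.76397126e-01,
         7.59441136e-02],
       [ 9.99999421e-01, -9.34492375e-05, -1.07195218e-03,
        -8.12259036e-04],
       [ 1.00436350e-03, -2.76397380e-01,  9.61042912e-01,
        -1.51074001e-01],
       [ 0.00000000e+00,  0.00000000e+00,  0.00000000e+00,
         1.00000000e+00]])}
```

View pics/top0b.png

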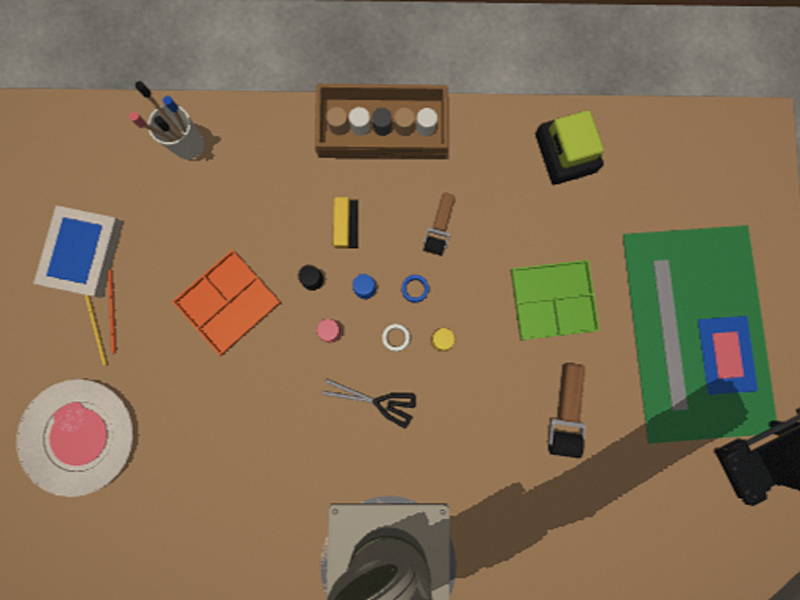

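View pics/side0.png

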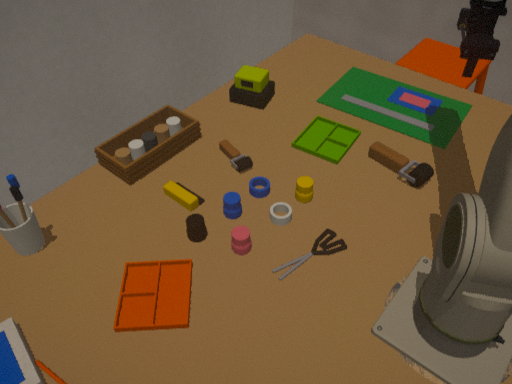

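The top view (800x600) shows the orange tray at (228,302), green tray at (554,300), squeegee (345,222), small brayer (440,223), blue jar (364,286), blue tape (415,288), pink jar (328,329), white tape (396,337), yellow jar (443,339). The black jar (311,277) and the large brayer (570,410) are the look-alikes. I'll enlarge it to measure.

Run:
```python
import cv2
im=cv2.imread('pics/top0.png')
cv2.imwrite('pics/c1.png',cv2.resize(im[115:235,190:310],None,fx=5,fy=5,interpolation=cv2.INTER_CUBIC))
a=cv2.resize(im[155:230,105:185],None,fx=5,fy=5,interpolation=cv2.INTER_CUBIC)
b=cv2.resize(im[155:230,320:400],None,fx=5,fy=5,interpolation=cv2.INTER_CUBIC)
cv2.imwrite('pics/c2.png',cv2.hconcat([a,b]))
```

```text
(no output)
```

View pics/c1.png

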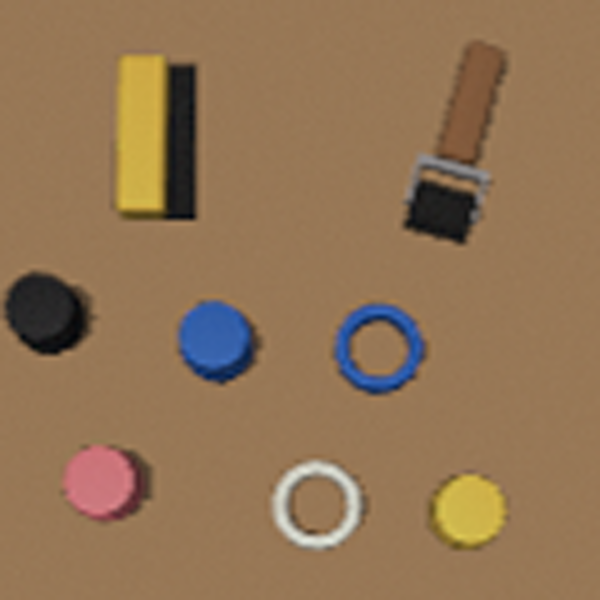

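View pics/c2.png

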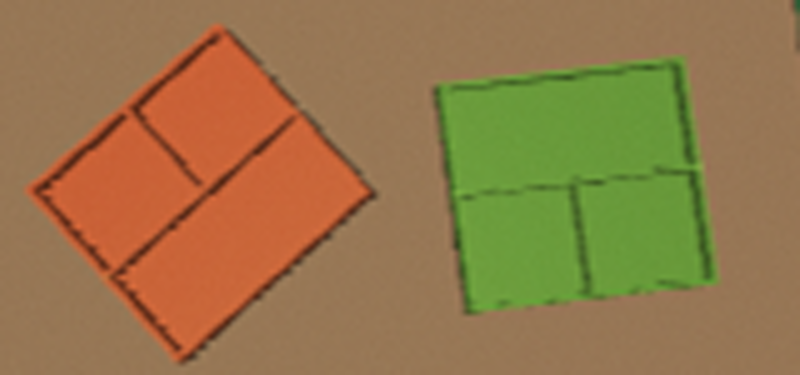

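The squeegee's yellow top runs from (119,56) to (165,211) with the blade to its right. The brayer handle goes from (487,42) to (458,162), with the roller at (443,210). Lids: blue (216,335), pink (101,481), yellow (470,509). Tapes: blue (380,348), white (318,504). Both trays' rim corners are clear.

```bash
cat > h.py <<'E'
import numpy as np
from bench import r,eyes
def ray(c,u,v,z):
    d=c['R'].T@np.array([(u-c['cx'])/c['fx'],(v-c['cy'])/c['fy'],1]);o=-c['R'].T@c['t']
    return (o+d*(z-o[2])/d[2])[:2]
def crop(c,p,off,z,s=5): return ray(c,(p[0]+.5)/s-.5+off[0],(p[1]+.5)/s-.5+off[1],z)
E
python3 - <<'E'
from h import *
np.set_printoptions(precision=4,suppress=True)
c=eyes.calibration('top')
for n,p,z in [('bluejar',(216,335),.055),('pink',(101,481),.055),('yel',(470,509),.055),('bt',(380,348),.027),('wt',(318,504),.027),
 ('sq a',(119,56),.03),('sq b',(165,56),.03),('sq c',(165,211),.03),('sq d',(118,211),.03),('blade tr',(196,65),.008),('blade br',(196,218),.008),
 ('br end',(487,42),.028),('br fork',(458,162),.028),('br rollerTopfar',(435,242),.016),('br h L',(451,135),.028),('br h R',(490,135),.028)]:
    print(n,crop(c,p,(190,115),z))
for n,P,o in [('or',[(218,27),(377,193),(183,362),(31,190)],(105,155)),('gr',[(34,88),(283,58),(318,283),(68,314)],(320,155))]:
    q=np.array([crop(c,p,o,.015) for p in P]);print(n,q,q.mean(0),[np.linalg.norm(q[i]-q[i-1]) for i in range(4)],[np.degrees(np.arctan2(*(q[i]-q[i-1])[::-1])) for i in range(4)])
E
```

```text
bluejar [0.5331 0.0518]
pink [0.4452 0.1186]
yel [ 0.4302 -0.1001]
bt [ 0.5298 -0.0474]
wt [ 0.4338 -0.01  ]
sq a [0.7116 0.1161]
sq b [0.7119 0.0875]
sq c [0.6136 0.0858]
sq d [0.6133 0.1147]
blade tr [0.7129 0.0696]
blade br [0.614  0.0681]
br end [ 0.7236 -0.1137]
br fork [ 0.6467 -0.0954]
br rollerTopfar [ 0.5984 -0.0819]
br h L [ 0.6638 -0.091 ]
br h R [ 0.664  -0.1153]
or [[0.6045 0.3185]
 [0.5013 0.2164]
 [0.3967 0.3313]
 [0.5015 0.4291]] [0.501  0.3238] [np.float64(0.15119026519729706), np.float64(0.1451923907824367), np.float64(0.15533894391267128), np.float64(0.1433497761718239)] [np.float64(-47.014945968471224), np.float64(-135.34739862363153), np.float64(132.3280729820538), np.float64(43.019684876091574)]
gr [[ 0.5708 -0.2376]
 [ 0.5912 -0.3945]
 [ 0.4502 -0.4117]
 [ 0.43   -0.2564]] [ 0.5105 -0.3251] [np.float64(0.14206294798382363), np.float64(0.15813741028872189), np.float64(0.1420480794041214), np.float64(0.15661910298743803)] [np.float64(7.60233176379856), np.float64(-82.59270542977951), np.float64(-173.0100688871972), np.float64(97.41381150464416)]
```

```bash
python3 -m inch '{"translation":[[0.5,0.5,0],[0.79,0.93,-0.1],[0.79,0.93,-0.1],[0.79,0.93,-0.1]],"rot":[[0,0,-0.14],[0,0,-0.28],[0,0,-0.32],[0,0,-0.32]],"jaw":[60,60,60,60]}' 30
python3 -m inch '{"translation":[[0.5,0.5,0],[0.79,0.93,-0.1],[0.79,0.93,-0.1],[0.79,0.93,-0.1]],"rot":[[0,0,-0.14],[0,0,-0.28],[0,0,-0.32],[0,0,-0.32]],"jaw":[60,60,60,60]}'
python3 -m inch '{"translation":[[0.5,0.5,0],[0.79,0.93,-0.1],[0.79,0.93,-0.1],[0.79,0.93,-0.1]],"rot":[[0,0,0],[0,0,0],[0,0,0],[0,0,0]],"jaw":[60,60,60,60]}'
python3 -m inch '{"translation":[[0.5,0.5,0],[0.79,0.93,-0.1],[0.79,0.93,-0.1],[0.79,0.93,-0.1]],"rot":[[0,0,0],[0,0,0],[0,0,0],[0,0,0]],"jaw":[60,60,60,60]}'
cat >> h.py <<'E'
def st():
    s=r.read_state();q=s['eef_rot'];from scipy.spatial.transform import Rotation as R
    m=R.from_quat(q).as_matrix()
    print('t %.2f'%s['time'],'p',np.round(s['ee_pos'],4),'jaw deg %.1f'%np.degrees(np.arctan2(m[1,1],m[0,1])),'toolz',np.round(m[:,2],3),'w %.4f'%s['width'],'F',np.round(s['ft_force'],1),'q7 %.2f'%s['joint_positions'][6]);return s
def go(x,y,z,jaw=None):
    s=st();d=np.array([x,y,z])-s['ee_pos'];print('dT',np.round(d*10,2))
    if jaw is not None:
        from scipy.spatial.transform import Rotation as R
        a=np.radians(jaw);yv=np.array([np.cos(a),np.sin(a),0]);zv=np.array([0,0,-1.]);xv=np.cross(yv,zv)
        v=(R.from_matrix(np.c_[xv,yv,zv])*R.from_quat(s['eef_rot']).inv()).as_rotvec()
        print('rot units',np.round(np.degrees(v)/60,3))
E
python3 -c "from h import *;go(.659,-.0978,.15,-103.8)"
```

```text
time: 0.55
ee_pos: [0.3479, -0.4685, 0.2224]
eef_rot: [0.999, 0.054, 0.0, -0.002]
ft_force: [-0.1, -0.2, -0.1]
width: 0.0642
time: 0.95
ee_pos: [0.43, -0.371, 0.2117]
eef_rot: [0.994, -0.11, 0.001, -0.003]
ft_force: [-0.3, -1.5, 0.6]
width: 0.0601
time: 1.35
ee_pos: [0.5111, -0.2742, 0.201]
eef_rot: [0.994, -0.106, 0.001, -0.004]
ft_force: [0.2, -0.3, -0.1]
width: 0.0599
time: 1.75
ee_pos: [0.5914, -0.1782, 0.1902]
eef_rot: [0.995, -0.103, 0.0, -0.005]
ft_force: [-0.0, 0.5, -0.3]
width: 0.0601
t 1.75 p [ 0.5914 -0.1782  0.1902] jaw deg -101.9 toolz [ 0.001  0.009 -1.   ] w 0.0601 F [-0.   0.5 -0.3] q7 -1.62
dT [ 0.68  0.8  -0.4 ]
rot units [-0.009  0.001 -0.032]
```

```bash
python3 -m inch '{"translation":[[0.35,0.4,-0.2],[0.68,0.8,-0.4],[0.68,0.8,-0.4],[0.68,0.8,-0.4],[0.68,0.8,-0.4]],"rot":[[-0.01,0,-0.03],[-0.01,0,-0.03],[-0.01,0,-0.03],[-0.01,0,-0.03],[-0.01,0,-0.03]],"jaw":[60,60,60,60,60]}' >/dev/null
python3 - <<'E'
from h import *
import cv2
go(.659,-.0978,.026,-103.8)
s=r.read_state();im=eyes.camera('wrist')
# mark predicted points
from scipy.spatial.transform import Rotation as R
h=eyes.calibration('wrist');T=np.eye(4);T[:3,:3]=R.from_quat(s['eef_rot']).as_matrix();T[:3,3]=s['ee_pos']
C=np.linalg.inv(T@h['hand_eye'])
def pr(x,y,z):
    p=(C@[x,y,z,1])[:3];return h['fx']*p[0]/p[2]+h['cx'],h['fy']*p[1]/p[2]+h['cy']
d=np.array([np.cos(np.radians(166.2)),np.sin(np.radians(166.2))]);n=np.array([-d[1],d[0]]);o=np.array([.662,-.0985])
im=cv2.resize(im,None,fx=1.5,fy=1.5)
for a,b in[(-.0625,.013),(-.0625,-.013),(.015,.013),(.015,-.013),(.003,0)]:
    u,v=pr(*(o+a*d+b*n),.028);cv2.circle(im,(int(u*1.5),int(v*1.5)),3,(0,0,255),-1)
cv2.imwrite('pics/w1.png',im)
E
```

```text
t 2.25 p [ 0.6589 -0.1012  0.1501] jaw deg -103.8 toolz [ 0.001 -0.003 -1.   ] w 0.0599 F [ 0.2 -0.6 -0.2] q7 -1.82
dT [ 0.    0.03 -1.24]
rot units [ 0.003  0.001 -0.   ]
```

View pics/w1.png

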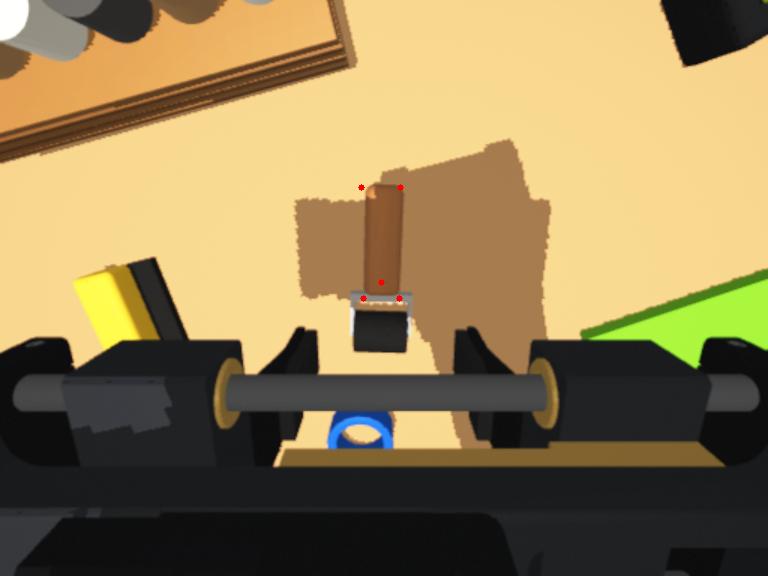

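The wrist view shows the brayer handle from about (384,185) to (382,293), within 2-3 mm of the predicted marks. I'll grasp 4 mm further along +x.

```bash
python3 -m inch '{"translation":[[0.04,0.03,-0.5],[0.04,0.03,-0.9],[0.04,0.03,-0.9]],"rot":[[0,0,0],[0,0,0],[0,0,0]],"jaw":[60,60,60]}' >/dev/null
python3 -m inch '{"translation":[[0,0,-0.34],[0,0,-0.34],[0,0,-0.34]],"rot":[[0,0,0],[0,0,0],[0,0,0]],"jaw":[60,60,60]}' 
python3 -c "from h import *;go(.663,-.0985,.026,-103.8)"
```

```text
time: 2.9
ee_pos: [0.6591, -0.1024, 0.0238]
eef_rot: [0.992, -0.122, -0.003, 0.002]
ft_force: [0.8, 0.1, 0.8]
width: 0.0601
t 2.90 p [ 0.6591 -0.1024  0.0238] jaw deg -104.1 toolz [-0.007 -0.004 -1.   ] w 0.0601 F [0.8 0.1 0.8] q7 -1.86
dT [0.04 0.04 0.02]
rot units [ 0.004 -0.006  0.004]
```

```bash
python3 -m inch '{"translation":[[0.05,0.05,0.03],[0.05,0.05,0.03],[0.05,0.05,0.03],[0.05,0.05,0.03],[0.05,0.05,0.03],[0.05,0.05,0.03],[0.05,0.05,0.03],[0.05,0.05,0.03]],"rot":[[0,0,0],[0,0,0],[0,0,0],[0,0,0],[0,0,0],[0,0,0],[0,0,0],[0,0,0]],"jaw":[60,60,10,10,10,10,10,10]}' 30
python3 -c "from h import *;go(.663,-.0985,.15,-103.8)"
```

```text
time: 3.7
ee_pos: [0.664, -0.0976, 0.0267]
eef_rot: [0.992, -0.122, -0.003, 0.003]
ft_force: [0.4, -0.5, -0.7]
width: 0.0258
t 3.70 p [ 0.664  -0.0976  0.0267] jaw deg -104.1 toolz [-0.007 -0.004 -1.   ] w 0.0258 F [ 0.4 -0.5 -0.7] q7 -1.86
dT [-0.01 -0.01  1.23]
rot units [ 0.004 -0.007  0.004]
```

```bash
python3 -m inch '{"translation":[[0,0,0.3],[0,0,0.7],[0,0,0.9],[0,0,0.9]],"rot":[[0,0,0],[0,0,0],[0,0,0],[0,0,0]],"jaw":[10,10,10,10]}'
python3 -m inch '{"translation":[[-0.1,-0.2,0],[-0.2,-0.4,0],[-0.3,-0.6,0],[-0.4,-0.75,0],[-0.4,-0.75,0],[-0.4,-0.75,0]],"rot":[[0,0,0.14],[0,0,0.28],[0,0,0.42],[0,0,0.54],[0,0,0.62],[0,0,0.62]],"jaw":[10,10,10,10,10,10]}' >/dev/null
python3 -m inch '{"translation":[[-0.1,-0.2,0],[-0.2,-0.4,0],[-0.3,-0.6,0],[-0.4,-0.75,0],[-0.4,-0.75,0],[-0.4,-0.75,0]],"rot":[[0,0,0.14],[0,0,0.28],[0,0,0.42],[0,0,0.54],[0,0,0.62],[0,0,0.62]],"jaw":[10,10,10,10,10,10]}' >/dev/null
python3 -m inch '{"translation":[[-0.1,-0.2,0],[-0.2,-0.4,0],[-0.3,-0.6,0],[-0.4,-0.75,0],[-0.4,-0.75,0],[-0.4,-0.75,0]],"rot":[[0,0,0.14],[0,0,0.28],[0,0,0.42],[0,0,0.54],[0,0,0.62],[0,0,0.62]],"jaw":[10,10,10,10,10,10]}' >/dev/null
python3 - <<'E'
from h import *
import cv2
go(.5462,-.3205,.06,7.4);cv2.imwrite('pics/w2.png',eyes.camera('wrist'))
E
```

```text
time: 4.1
ee_pos: [0.6658, -0.0976, 0.1202]
eef_rot: [0.992, -0.123, -0.0, 0.002]
ft_force: [0.4, 0.6, -1.6]
width: 0.0257
t 5.90 p [ 0.5444 -0.3224  0.1168] jaw deg 7.3 toolz [ 0.002 -0.    -1.   ] w 0.0259 F [ 0.3  0.4 -1.9] q7 0.40
dT [ 0.02  0.02 -0.57]
rot units [0.    0.002 0.001]
```

View pics/w2.png

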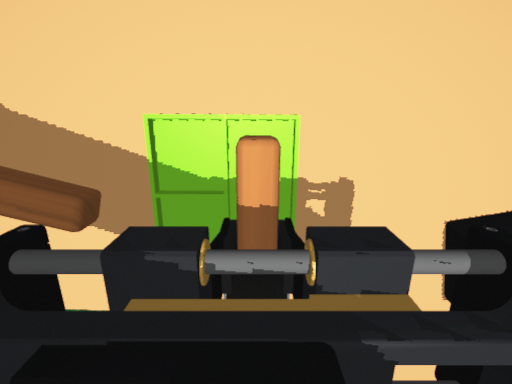

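The brayer is held level over the long compartment (columns 228-298), with the handle at about 258. I'll lower it.

```bash
python3 -m inch '{"translation":[[0.02,0.02,-0.4],[0.02,0.02,-0.7],[0.02,0.02,-0.7],[0.02,0.02,-0.7]],"rot":[[0,0,0],[0,0,0],[0,0,0],[0,0,0]],"jaw":[10,10,10,10]}' >/dev/null
python3 -c "from h import *;go(.5462,-.3205,.030,7.4)"
```

```text
t 6.35 p [ 0.5474 -0.3188  0.0474] jaw deg 7.2 toolz [ 0.002  0.001 -1.   ] w 0.0260 F [0.6 0.4 0.5] q7 0.36
dT [-0.01 -0.02 -0.17]
rot units [-0.001  0.002  0.004]
```

```bash
python3 -m inch '{"translation":[[0,0,-0.1],[0,-0.01,-0.17],[0,-0.01,-0.17],[0,-0.01,-0.17],[0,-0.01,-0.17],[0,-0.01,-0.17],[0,-0.01,-0.17],[0,-0.01,-0.17]],"rot":[[0,0,0],[0,0,0],[0,0,0],[0,0,0],[0,0,0],[0,0,0],[0,0,0],[0,0,0]],"jaw":[10,10,10,10,44,44,44,44]}'
python3 -m inch '{"translation":[[0,0,0.3],[0,0,0.7],[0,0,1],[0,0,1]],"rot":[[0,0,0],[0,0,0],[0,0,0],[0,0,0]],"jaw":[44,44,60,60]}'
python3 -c "from h import *;go(.6626,.1010,.13,90.8)"
```

```text
time: 7.15
ee_pos: [0.5475, -0.3199, 0.0306]
eef_rot: [0.662, 0.75, 0.001, 0.001]
ft_force: [-0.2, 0.5, 0.1]
width: 0.0426
time: 7.55
ee_pos: [0.5498, -0.3208, 0.1357]
eef_rot: [0.662, 0.75, 0.002, 0.004]
ft_force: [0.2, 0.0, -0.1]
width: 0.0535
t 7.55 p [ 0.5498 -0.3208  0.1357] jaw deg 7.2 toolz [ 0.009 -0.003 -1.   ] w 0.0535 F [ 0.2  0.  -0.1] q7 0.39
dT [ 1.13  4.22 -0.06]
rot units [-0.003  0.009  1.394]
```

```bash
python3 -m inch '{"translation":[[0,0.2,0],[0,0.5,0],[-0.06,0.91,0],[-0.06,0.91,0],[-0.06,0.91,0]],"rot":[[0,0,-0.14],[0,0,-0.28],[0,0,-0.42],[0,0,-0.5],[0,0,-0.5]],"jaw":[72,72,72,72,72]}' >/dev/null
python3 -m inch '{"translation":[[0,0.2,0],[0,0.5,0],[-0.06,0.91,0],[-0.06,0.91,0],[-0.06,0.91,0]],"rot":[[0,0,-0.14],[0,0,-0.28],[0,0,-0.42],[0,0,-0.5],[0,0,-0.5]],"jaw":[72,72,72,72,72]}' >/dev/null
python3 -m inch '{"translation":[[0,0.2,0],[0,0.5,0],[-0.06,0.91,0],[-0.06,0.91,0],[-0.06,0.91,0]],"rot":[[0,0,-0.14],[0,0,-0.28],[0,0,-0.42],[0,0,-0.5],[0,0,-0.5]],"jaw":[72,72,72,72,72]}' >/dev/null
python3 - <<'E'
from h import *
import cv2
go(.5298,-.0474,.027,-82.6);cv2.imwrite('pics/t3.png',cv2.resize(eyes.camera('top')[115:235,190:400],None,fx=3.5,fy=3.5,interpolation=cv2.INTER_CUBIC))
E
```

```text
t 9.05 p [ 0.532  -0.0478  0.135 ] jaw deg -82.6 toolz [-0.004 -0.009 -1.   ] w 0.0721 F [ 1.2 -0.1  0.4] q7 -1.55
dT [-0.02  0.   -1.08]
rot units [ 0.009 -0.004 -0.001]
```

View pics/t3.png

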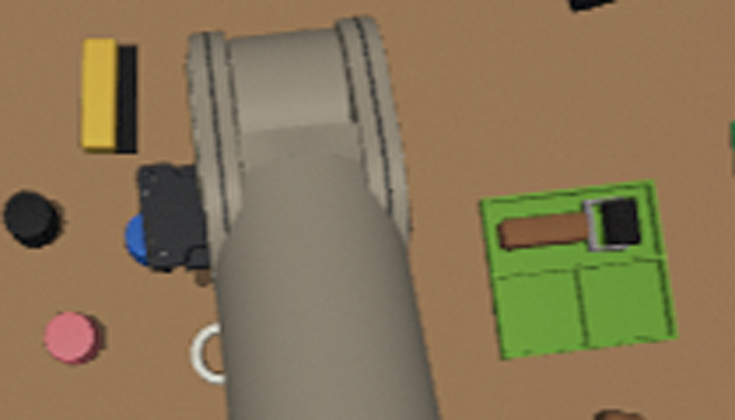

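The brayer lies inside the green tray's long compartment. Next is the blue tape.

```bash
python3 -m inch '{"translation":[[-0.02,0,-0.4],[-0.02,0,-0.8],[-0.02,0,-0.9],[-0.02,0,-0.9],[-0.02,0,-0.9]],"rot":[[0.01,0,0],[0.01,0,0],[0.01,0,0],[0.01,0,0],[0.01,0,0]],"jaw":[72,72,72,72,72]}' >/dev/null
python3 -c "from h import *;go(.5298,-.0474,.027,-82.6)"
```

```text
t 9.60 p [ 0.5311 -0.0494  0.0465] jaw deg -82.5 toolz [-0.003  0.001 -1.   ] w 0.0717 F [0.1 0.1 1. ] q7 -1.59
dT [-0.01  0.02 -0.19]
rot units [-0.001 -0.003 -0.002]
```

```bash
python3 -m inch '{"translation":[[-0.02,0.02,-0.2],[-0.02,0.02,-0.2],[-0.02,0.02,-0.2],[-0.02,0.02,-0.2],[-0.02,0.02,-0.2],[-0.02,0.02,-0.2],[-0.02,0.02,-0.2],[-0.02,0.02,-0.2]],"rot":[[0,0,0],[0,0,0],[0,0,0],[0,0,0],[0,0,0],[0,0,0],[0,0,0],[0,0,0]],"jaw":[72,72,72,40,40,40,40,40]}' 25
python3 -m inch '{"translation":[[0,0,0.3],[0,0,0.8],[0,0,0.8],[0,0,0.8]],"rot":[[0,0,0],[0,0,0],[0,0,0],[0,0,0]],"jaw":[40,40,40,40]}'
python3 -c "from h import *;go(.4719,-.2925,.10,-82.6)"
```

```text
time: 10.4
ee_pos: [0.5295, -0.0475, 0.027]
eef_rot: [0.998, 0.065, -0.001, -0.0]
ft_force: [-1.5, -0.4, 6.1]
width: 0.0537
time: 10.8
ee_pos: [0.5301, -0.0476, 0.1079]
eef_rot: [0.998, 0.065, 0.0, 0.0]
ft_force: [0.2, -0.4, -0.4]
width: 0.0533
t 10.80 p [ 0.5301 -0.0476  0.1079] jaw deg -82.5 toolz [ 0. -0. -1.] w 0.0533 F [ 0.2 -0.4 -0.4] q7 -1.55
dT [-0.58 -2.45 -0.08]
rot units [ 0.     0.    -0.002]
```

```bash
python3 -m inch '{"translation":[[-0.1,-0.3,0],[-0.19,-0.8,0],[-0.19,-0.82,0]],"rot":[[0,0,0],[0,0,0],[0,0,0]],"jaw":[40,40,40]}' >/dev/null
python3 -m inch '{"translation":[[-0.1,-0.4,0],[-0.19,-0.8,0],[-0.19,-0.82,0]],"rot":[[0,0,0],[0,0,0],[0,0,0]],"jaw":[40,40,40]}' >/dev/null
python3 -m inch '{"translation":[[-0.1,-0.4,0],[-0.19,-0.8,0],[-0.19,-0.82,0],[-0.19,-0.82,0],[-0.19,-0.82,0]],"rot":[[0,0,0],[0,0,0],[0,0,0],[0,0,0],[0,0,0]],"jaw":[40,40,40,40,40]}' >/dev/null
python3 -c "from h import *;go(.4719,-.2925,.05,-82.6)"
```

```text
t 11.90 p [ 0.4675 -0.3046  0.1033] jaw deg -83.3 toolz [-0.008 -0.002 -1.   ] w 0.0532 F [-0.1 -0.6 -0.3] q7 -1.06
dT [ 0.04  0.12 -0.53]
rot units [ 0.002 -0.008  0.012]
```

```bash
python3 -m inch '{"translation":[[0.04,0.12,-0.3],[0.04,0.12,-0.53],[0.04,0.12,-0.53],[0.04,0.12,-0.53],[0.04,0.12,-0.53]],"rot":[[0,-0.01,0.01],[0,-0.01,0.01],[0,-0.01,0.01],[0,-0.01,0.01],[0,-0.01,0.01]],"jaw":[40,40,40,40,40]}' >/dev/null
python3 - <<'E'
from h import *
import cv2
go(.4719,-.2925,.030,-82.6);cv2.imwrite('pics/w4.png',eyes.camera('wrist'))
E
```

```text
t 12.40 p [ 0.4724 -0.2927  0.0517] jaw deg -82.7 toolz [ 0.004 -0.003 -1.   ] w 0.0535 F [-0.1  0.6 -1.7] q7 -1.08
dT [-0.01  0.   -0.22]
rot units [0.003 0.004 0.002]
```

View pics/w4.png

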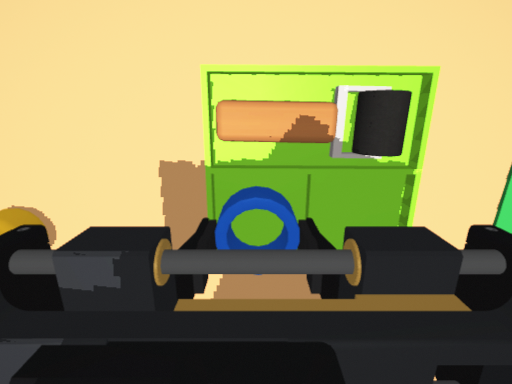

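The tape is level over the left small compartment, with its centre at about (258,225). The brayer is fully inside. I'll lower and release.

```bash
python3 -m inch '{"translation":[[0,0,-0.12],[-0.01,0,-0.21],[-0.01,0,-0.21],[-0.01,0,-0.21],[-0.01,0,-0.21],[-0.01,0,-0.21],[-0.01,0,-0.21],[-0.01,0,-0.21]],"rot":[[0,0,0],[0,0,0],[0,0,0],[0,0,0],[0,0,0],[0,0,0],[0,0,0],[0,0,0]],"jaw":[40,40,40,40,66,66,66,66]}'
python3 -m inch '{"translation":[[0,0,0.3],[0,0,0.7],[0,0,1],[0,0,1]],"rot":[[0,0,0],[0,0,0],[0,0,0],[0,0,0]],"jaw":[66,66,60,60]}'
python3 -c "from h import *;go(.5331,.0518,.13,-82.6)"
```

```text
time: 13.25
ee_pos: [0.4714, -0.2929, 0.0308]
eef_rot: [0.998, 0.063, 0.002, 0.002]
ft_force: [-0.5, -0.5, 0.2]
width: 0.0656
time: 13.65
ee_pos: [0.4737, -0.2941, 0.1355]
eef_rot: [0.998, 0.063, 0.005, 0.004]
ft_force: [0.6, -1.2, 0.3]
width: 0.0611
t 13.65 p [ 0.4737 -0.2941  0.1355] jaw deg -82.7 toolz [ 0.011 -0.007 -1.   ] w 0.0611 F [ 0.6 -1.2  0.3] q7 -1.05
dT [ 0.59  3.46 -0.05]
rot units [0.007 0.01  0.002]
```

Now the blue jar: four moves of (0.15, 0.865).

```bash
python3 -m inch '{"translation":[[0.1,0.3,0],[0.15,0.8,0],[0.15,0.86,0]],"rot":[[0,0.01,0],[0,0.01,0],[0,0.01,0]],"jaw":[62,62,62]}' >/dev/null
python3 -m inch '{"translation":[[0.1,0.4,0],[0.15,0.8,0],[0.15,0.86,0]],"rot":[[0,0,0],[0,0,0],[0,0,0]],"jaw":[62,62,62]}' >/dev/null
python3 -m inch '{"translation":[[0.1,0.4,0],[0.15,0.8,0],[0.15,0.86,0]],"rot":[[0,0,0],[0,0,0],[0,0,0]],"jaw":[62,62,62]}' >/dev/null
python3 -m inch '{"translation":[[0.1,0.4,0],[0.15,0.7,0],[0.15,0.8,0],[0.15,0.8,0],[0.15,0.8,0]],"rot":[[0,0,0],[0,0,0],[0,0,0],[0,0,0],[0,0,0]],"jaw":[62,62,62,62,62]}' >/dev/null
python3 -c "from h import *;go(.5331,.0518,.036,-82.6)"
```

```text
t 15.05 p [0.5353 0.0594 0.1342] jaw deg -81.6 toolz [-0.    -0.002 -1.   ] w 0.0620 F [ 0.  -1.2  0.3] q7 -1.75
dT [-0.02 -0.08 -0.98]
rot units [ 0.002 -0.    -0.017]
```

```bash
python3 -m inch '{"translation":[[-0.02,-0.08,-0.3],[-0.02,-0.08,-0.5],[-0.02,-0.08,-0.5],[-0.02,-0.08,-0.5]],"rot":[[0,0,-0.02],[0,0,-0.02],[0,0,-0.02],[0,0,-0.02]],"jaw":[64,64,64,64]}' >/dev/null
python3 -c "from h import *;go(.5331,.0518,.036,-82.6)"
```

```text
t 15.45 p [0.5334 0.0502 0.0846] jaw deg -82.9 toolz [-0.001 -0.002 -1.   ] w 0.0640 F [0.9 0.2 0.9] q7 -1.78
dT [-0.    0.02 -0.49]
rot units [ 0.002 -0.001  0.005]
```

```bash
python3 -m inch '{"translation":[[0,0.02,-0.3],[0,0.02,-0.49],[0,0.02,-0.49],[0,0.02,-0.49],[0,0.02,-0.49],[0,0.02,-0.49],[0,0.02,-0.49],[0,0.02,-0.49],[0,0.02,-0.49]],"rot":[[0,0,0],[0,0,0],[0,0,0],[0,0,0],[0,0,0],[0,0,0],[0,0,0],[0,0,0],[0,0,0]],"jaw":[64,64,64,64,30,30,30,30,30]}' 25
python3 -m inch '{"translation":[[0,0,0.3],[0,0,0.8],[0,0,0.9],[0,0,0.9]],"rot":[[0,0,0],[0,0,0],[0,0,0],[0,0,0]],"jaw":[30,30,30,30]}'
python3 -c "from h import *;go(.4820,-.3690,.13,-82.6)"
```

```text
time: 16.35
ee_pos: [0.5337, 0.0521, 0.036]
eef_rot: [0.998, 0.062, 0.0, 0.001]
ft_force: [-0.5, 0.2, 2.1]
width: 0.0419
time: 16.75
ee_pos: [0.5349, 0.0523, 0.1278]
eef_rot: [0.998, 0.062, 0.002, 0.001]
ft_force: [0.6, 0.1, -1.7]
width: 0.0422
t 16.75 p [0.5349 0.0523 0.1278] jaw deg -82.9 toolz [ 0.004 -0.002 -1.   ] w 0.0422 F [ 0.6  0.1 -1.7] q7 -1.76
dT [-0.53 -4.21  0.02]
rot units [0.002 0.004 0.005]
```

```bash
python3 -m inch '{"translation":[[0,-0.3,0],[-0.13,-0.8,0],[-0.13,-0.83,0]],"rot":[[0,0,0],[0,0,0],[0,0,0]],"jaw":[30,30,30]}' >/dev/null
python3 -m inch '{"translation":[[-0.1,-0.4,0],[-0.13,-0.8,0],[-0.13,-0.83,0]],"rot":[[0,0,0],[0,0,0],[0,0,0]],"jaw":[30,30,30]}' >/dev/null
python3 -m inch '{"translation":[[-0.1,-0.4,0],[-0.13,-0.8,0],[-0.13,-0.83,0]],"rot":[[0,0,0],[0,0,0],[0,0,0]],"jaw":[30,30,30]}' >/dev/null
python3 -m inch '{"translation":[[-0.1,-0.4,0],[-0.13,-0.8,0],[-0.13,-0.83,0],[-0.13,-0.83,0],[-0.13,-0.83,0]],"rot":[[0,0,0],[0,0,0],[0,0,0],[0,0,0],[0,0,0]],"jaw":[30,30,30,30,30]}' >/dev/null
python3 -c "from h import *;go(.4820,-.3690,.07,-82.6)"
```

```text
t 18.15 p [ 0.476  -0.296   0.1204] jaw deg -84.1 toolz [-0.008 -0.006 -1.   ] w 0.0420 F [-0.1  0.2 -1.4] q7 -1.09
dT [ 0.06 -0.73 -0.5 ]
rot units [ 0.006 -0.008  0.025]
```

```bash
python3 -m inch '{"translation":[[0.06,-0.3,0],[0.06,-0.73,0],[0.06,-0.73,0],[0.06,-0.73,-0.2],[0.06,-0.73,-0.5],[0.06,-0.73,-0.5],[0.06,-0.73,-0.5]],"rot":[[0,-0.01,0.02],[0,-0.01,0.02],[0,-0.01,0.02],[0,-0.01,0.02],[0,-0.01,0.02],[0,-0.01,0.02],[0,-0.01,0.02]],"jaw":[30,30,30,30,30,30,30]}' >/dev/null
python3 - <<'E'
from h import *
import cv2
go(.4820,-.3690,.039,-82.6);cv2.imwrite('pics/w5.png',eyes.camera('wrist'))
E
```

```text
t 18.85 p [ 0.4823 -0.3677  0.0705] jaw deg -82.8 toolz [ 0.001 -0.005 -1.   ] w 0.0422 F [ 1.4 -0.  -0.5] q7 -0.98
dT [-0.   -0.01 -0.32]
rot units [0.005 0.001 0.004]
```

View pics/w5.png

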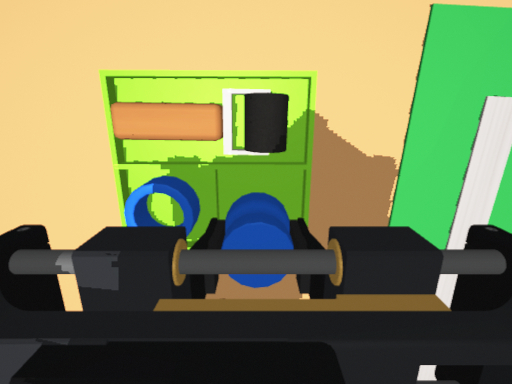

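The blue jar is upright over the right small compartment, at about (258,235). The tape sits flat in the left one. I'll lower it.

```bash
python3 -m inch '{"translation":[[0,0,-0.15],[0,-0.01,-0.31],[0,-0.01,-0.31],[0,-0.01,-0.31],[0,-0.01,-0.31],[0,-0.01,-0.31],[0,-0.01,-0.31],[0,-0.01,-0.31]],"rot":[[0,0,0],[0,0,0],[0,0,0],[0,0,0],[0,0,0],[0,0,0],[0,0,0],[0,0,0]],"jaw":[30,30,30,30,56,56,56,56]}'
python3 -m inch '{"translation":[[0,0,0.3],[0,0,0.7],[0,0,1],[0,0,1]],"rot":[[0,0,0],[0,0,0],[0,0,0],[0,0,0]],"jaw":[56,56,60,60]}'
python3 -c "from h import *;go(.4452,.1186,.15,-46.9)"
```

```text
time: 19.7
ee_pos: [0.483, -0.3695, 0.0409]
eef_rot: [0.998, 0.062, 0.002, 0.004]
ft_force: [-0.7, 0.3, 0.2]
width: 0.0556
time: 20.1
ee_pos: [0.4853, -0.3708, 0.146]
eef_rot: [0.998, 0.062, 0.005, 0.006]
ft_force: [-0.7, 0.1, 1.7]
width: 0.0593
t 20.10 p [ 0.4853 -0.3708  0.146 ] jaw deg -82.9 toolz [ 0.01  -0.012 -1.   ] w 0.0593 F [-0.7  0.1  1.7] q7 -0.96
dT [-0.4   4.89  0.04]
rot units [0.008 0.013 0.599]
```

```bash
python3 -m inch '{"translation":[[0.2,0.4,0],[0.35,0.93,0],[0.35,0.93,0],[0.35,0.93,0]],"rot":[[0.01,0.01,0],[0.01,0.01,-0.1],[0.01,0.01,-0.1],[0.01,0.01,-0.1]],"jaw":[50,50,50,50]}' >/dev/null
python3 -m inch '{"translation":[[0.2,0.4,0],[0.35,0.93,0],[0.35,0.93,0],[0.35,0.93,0]],"rot":[[0,0,0],[0,0,0],[0,0,0],[0,0,0]],"jaw":[50,50,50,50]}' >/dev/null
python3 -m inch '{"translation":[[0.2,0.4,0],[0.35,0.93,0],[0.35,0.93,0],[0.35,0.93,0]],"rot":[[0,0,0],[0,0,0],[0,0,0],[0,0,0]],"jaw":[50,50,50,50]}' >/dev/null
python3 -m inch '{"translation":[[0.2,0.4,0],[0.35,0.93,0],[0.35,0.93,0],[0.35,0.93,0]],"rot":[[0,0,0],[0,0,0],[0,0,0],[0,0,0]],"jaw":[50,50,50,50]}' >/dev/null
python3 -c "from h import *;go(.6626,.1010,.12,-89.2)"
```

```text
t 21.70 p [0.6258 0.0014 0.1445] jaw deg -88.4 toolz [-0.003 -0.002 -1.   ] w 0.0499 F [-0.6 -1.1 -0.4] q7 -1.76
dT [ 0.37  1.   -0.24]
rot units [ 0.002 -0.003 -0.013]
```

```bash
python3 -m inch '{"translation":[[0.2,0.4,-0.1],[0.37,0.9,-0.2],[0.37,0.98,-0.24],[0.37,0.98,-0.24],[0.37,0.98,-0.24],[0.37,0.98,-0.24]],"rot":[[0,0,-0.01],[0,0,-0.01],[0,0,-0.01],[0,0,-0.01],[0,0,-0.01],[0,0,-0.01]],"jaw":[52,52,52,52,52,52]}' >/dev/null
python3 - <<'E'
from h import *
import cv2
go(.6626,.1010,.060,-89.2);cv2.imwrite('pics/w6.png',eyes.camera('wrist'))
E
```

```text
t 22.30 p [0.6633 0.0955 0.1208] jaw deg -89.3 toolz [-0.003 -0.004 -1.   ] w 0.0521 F [ 0.  -0.5 -0.1] q7 -1.94
dT [-0.01  0.05 -0.61]
rot units [ 0.004 -0.003  0.001]
```

View pics/w6.png

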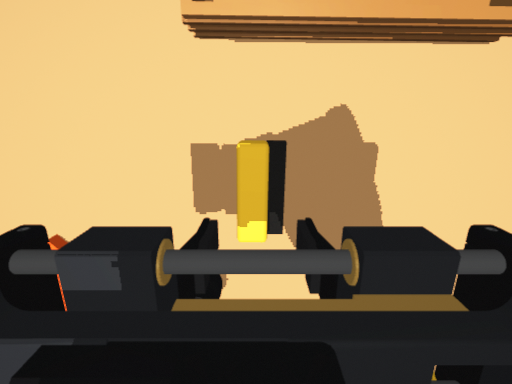

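The squeegee handle (columns 238-267) is 5 mm left of the tool, which matches the computed correction.

```bash
python3 -m inch '{"translation":[[-0.01,0.05,-0.3],[-0.01,0.05,-0.6],[-0.01,0.05,-0.6],[-0.01,0.05,-0.6]],"rot":[[0,0,0],[0,0,0],[0,0,0],[0,0,0]],"jaw":[52,52,52,52]}' >/dev/null
python3 -c "from h import *;go(.6626,.1010,.027,-89.2)"
```

```text
t 22.75 p [0.6624 0.1    0.0616] jaw deg -89.3 toolz [-0.003 -0.004 -1.   ] w 0.0520 F [-0.1  0.3  0.5] q7 -1.97
dT [ 0.    0.01 -0.35]
rot units [ 0.004 -0.003  0.002]
```

```bash
python3 -m inch '{"translation":[[0,0.01,-0.2],[0,0.01,-0.35],[0,0.01,-0.35],[0,0.01,-0.35],[0,0.01,-0.35],[0,0.01,-0.35],[0,0.01,-0.35],[0,0.01,-0.35],[0,0.01,-0.35]],"rot":[[0,0,0],[0,0,0],[0,0,0],[0,0,0],[0,0,0],[0,0,0],[0,0,0],[0,0,0],[0,0,0]],"jaw":[52,52,52,52,15,15,15,15,15]}' 30
python3 -m inch '{"translation":[[0,0,0.3],[0,0,0.8],[0,0,0.9],[0,0,0.9]],"rot":[[0,0,0],[0,0,0],[0,0,0],[0,0,0]],"jaw":[15,15,15,15]}'
python3 -c "from h import *;go(.4681,.2931,.12,43.1)"
```

```text
time: 23.65
ee_pos: [0.6626, 0.1009, 0.027]
eef_rot: [1.0, 0.006, -0.001, 0.002]
ft_force: [-0.4, -0.6, 3.6]
width: 0.0298
time: 24.05
ee_pos: [0.6639, 0.1013, 0.1195]
eef_rot: [1.0, 0.006, 0.001, 0.002]
ft_force: [0.1, -0.6, -1.9]
width: 0.0295
t 24.05 p [0.6639 0.1013 0.1195] jaw deg -89.3 toolz [ 0.002 -0.003 -1.   ] w 0.0295 F [ 0.1 -0.6 -1.9] q7 -1.95
dT [-1.96  1.92  0.01]
rot units [-1.000e-03  5.000e-03  2.207e+00]
```

```bash
python3 -m inch '{"translation":[[-0.1,0.1,0],[-0.25,0.25,0],[-0.4,0.4,0],[-0.48,0.48,0],[-0.48,0.48,0]],"rot":[[0,0,0.14],[0,0,0.28],[0,0,0.42],[0,0,0.55],[0,0,0.55]],"jaw":[15,15,15,15,15]}' >/dev/null
python3 -m inch '{"translation":[[-0.1,0.1,0],[-0.25,0.25,0],[-0.4,0.4,0],[-0.48,0.48,0],[-0.48,0.48,0]],"rot":[[0,0,0.14],[0,0,0.28],[0,0,0.42],[0,0,0.55],[0,0,0.55]],"jaw":[15,15,15,15,15]}' >/dev/null
python3 -m inch '{"translation":[[-0.1,0.1,0],[-0.25,0.25,0],[-0.4,0.4,0],[-0.48,0.48,0],[-0.48,0.48,0]],"rot":[[0,0,0.14],[0,0,0.28],[0,0,0.42],[0,0,0.55],[0,0,0.55]],"jaw":[15,15,15,15,15]}' >/dev/null
python3 -m inch '{"translation":[[-0.1,0.1,0],[-0.25,0.25,0],[-0.4,0.4,0],[-0.48,0.48,0],[-0.48,0.48,0],[-0.48,0.48,0]],"rot":[[0,0,0.14],[0,0,0.28],[0,0,0.42],[0,0,0.55],[0,0,0.55],[0,0,0.55]],"jaw":[15,15,15,15,15,15]}' >/dev/null
python3 -c "from h import *;go(.4681,.2931,.07,43.1)"
```

```text
t 26.15 p [0.4701 0.2941 0.1158] jaw deg 42.2 toolz [-0.001 -0.002 -1.   ] w 0.0300 F [-0.9 -0.2 -0.7] q7 -0.23
dT [-0.02 -0.01 -0.46]
rot units [ 0.001 -0.001  0.015]
```

```bash
python3 -m inch '{"translation":[[-0.02,-0.01,-0.3],[-0.02,-0.01,-0.55],[-0.02,-0.01,-0.55],[-0.02,-0.01,-0.55],[-0.02,-0.01,-0.55]],"rot":[[0,0,0.01],[0,0,0.02],[0,0,0.02],[0,0,0.02],[0,0,0.02]],"jaw":[15,15,15,15,15]}' >/dev/null
python3 - <<'E'
from h import *
import cv2
go(.4681,.2931,.030,43.1);cv2.imwrite('pics/w7.png',eyes.camera('wrist'))
E
```

```text
t 26.65 p [0.4691 0.2933 0.0621] jaw deg 43.2 toolz [ 0.001 -0.001 -1.   ] w 0.0298 F [-0.1 -0.1 -0.5] q7 -0.26
dT [-0.01 -0.   -0.32]
rot units [ 0.001  0.001 -0.002]
```

View pics/w7.png

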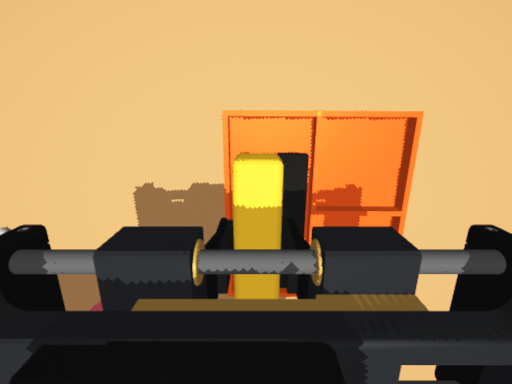

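The squeegee (columns 233-308) is centred over the long compartment (230-313). I'll lower and release.

```bash
python3 -m inch '{"translation":[[0,0,-0.15],[-0.01,0,-0.31],[-0.01,0,-0.31],[-0.01,0,-0.31],[-0.01,0,-0.31],[-0.01,0,-0.31],[-0.01,0,-0.31],[-0.01,0,-0.31]],"rot":[[0,0,0],[0,0,0],[0,0,0],[0,0,0],[0,0,0],[0,0,0],[0,0,0],[0,0,0]],"jaw":[15,15,15,15,46,46,46,46]}'
python3 -m inch '{"translation":[[0,0,0.3],[0,0,0.7],[0,0,1],[0,0,1]],"rot":[[0,0,0],[0,0,0],[0,0,0],[0,0,0]],"jaw":[46,46,60,60]}'
python3 -m inch '{"translation":[[-0.1,-0.4,0],[-0.13,-0.88,0],[-0.13,-0.88,0],[-0.13,-0.88,0]],"rot":[[0,0,0],[0,0,0],[0,0,0],[0,0,0]],"jaw":[62,62,62,62]}' >/dev/null
python3 -m inch '{"translation":[[-0.1,-0.4,0],[-0.13,-0.86,0],[-0.13,-0.86,0],[-0.13,-0.86,0],[-0.13,-0.86,0]],"rot":[[0,0,0],[0,0,0],[0,0,0],[0,0,0],[0,0,0]],"jaw":[64,64,64,64,64]}' >/dev/null
python3 -c "from h import *;go(.4452,.1186,.085,43.1)"
```

```text
time: 27.5
ee_pos: [0.4681, 0.2934, 0.0312]
eef_rot: [0.397, 0.918, -0.0, 0.001]
ft_force: [-1.1, -1.3, -0.3]
width: 0.0448
time: 27.9
ee_pos: [0.4697, 0.295, 0.1353]
eef_rot: [0.397, 0.918, 0.002, 0.003]
ft_force: [0.1, 0.4, 0.5]
width: 0.0549
t 28.80 p [0.4441 0.1209 0.135 ] jaw deg 43.2 toolz [ 0.007  0.002 -1.   ] w 0.0638 F [-1.6  0.1  0.6] q7 0.25
dT [ 0.01 -0.02 -0.5 ]
rot units [-0.002  0.007 -0.001]
```

```bash
python3 -m inch '{"translation":[[0.01,-0.02,-0.3],[0.01,-0.02,-0.5],[0.01,-0.02,-0.5],[0.01,-0.02,-0.5]],"rot":[[0,0.01,0],[0,0.01,0],[0,0.01,0],[0,0.01,0]],"jaw":[64,64,64,64]}' >/dev/null
python3 - <<'E'
from h import *
import cv2
go(.4452,.1186,.036,43.1);cv2.imwrite('pics/w8.png',eyes.camera('wrist'))
E
```

```text
t 29.20 p [0.4448 0.1209 0.0855] jaw deg 43.4 toolz [-0.004  0.003 -1.   ] w 0.0639 F [-0.4  0.2 -0. ] q7 0.16
dT [ 0.   -0.02 -0.49]
rot units [-0.003 -0.004 -0.004]
```

View pics/w8.png

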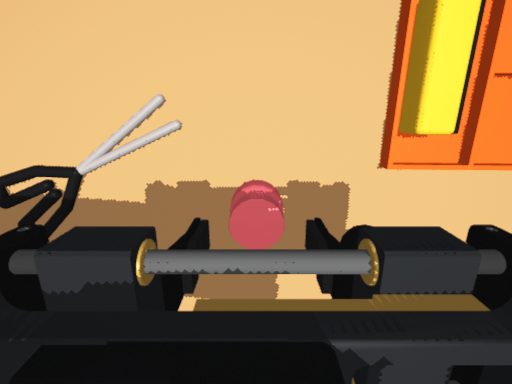

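The pink jar is centred between the fingers at about (257,215), and the squeegee is in its compartment. I'll grasp the jar.

```bash
python3 -m inch '{"translation":[[0,-0.02,-0.3],[0,-0.02,-0.49],[0,-0.02,-0.49],[0,-0.02,-0.49],[0,-0.02,-0.49],[0,-0.02,-0.49],[0,-0.02,-0.49],[0,-0.02,-0.49],[0,-0.02,-0.49]],"rot":[[0,0,0],[0,0,0],[0,0,0],[0,0,0],[0,0,0],[0,0,0],[0,0,0],[0,0,0],[0,0,0]],"jaw":[64,64,64,64,30,30,30,30,30]}' 25
python3 -m inch '{"translation":[[0,0,0.3],[0,0,0.8],[0,0,0.9],[0,0,0.9]],"rot":[[0,0,0],[0,0,0],[0,0,0],[0,0,0]],"jaw":[30,30,30,30]}'
python3 -c "from h import *;go(.5518,.3193,.12,43.1)"
```

```text
time: 30.15
ee_pos: [0.4457, 0.1185, 0.0373]
eef_rot: [0.396, 0.918, 0.001, -0.002]
ft_force: [-1.3, -0.7, 5.1]
width: 0.0413
time: 30.55
ee_pos: [0.4468, 0.1183, 0.1286]
eef_rot: [0.397, 0.918, 0.001, 0.0]
ft_force: [-0.1, 0.7, -1.3]
width: 0.0412
t 30.55 p [0.4468 0.1183 0.1286] jaw deg 43.3 toolz [ 0.001  0.002 -1.   ] w 0.0412 F [-0.1  0.7 -1.3] q7 0.23
dT [ 1.05  2.01 -0.09]
rot units [-0.002  0.001 -0.003]
```

```bash
python3 -m inch '{"translation":[[0.15,0.3,0],[0.35,0.67,0],[0.35,0.67,0],[0.35,0.67,0]],"rot":[[0,0,0],[0,0,0],[0,0,0],[0,0,0]],"jaw":[30,30,30,30]}' >/dev/null
python3 -m inch '{"translation":[[0.15,0.3,0],[0.35,0.67,0],[0.35,0.67,0],[0.35,0.67,0]],"rot":[[0,0,0],[0,0,0],[0,0,0],[0,0,0]],"jaw":[30,30,30,30]}' >/dev/null
python3 -m inch '{"translation":[[0.15,0.3,0],[0.35,0.67,0],[0.35,0.67,0],[0.35,0.67,0],[0.35,0.67,0]],"rot":[[0,0,0],[0,0,0],[0,0,0],[0,0,0],[0,0,0]],"jaw":[30,30,30,30,30]}' >/dev/null
python3 -c "from h import *;go(.5518,.3193,.075,43.1)"
```

```text
t 31.85 p [0.5499 0.3176 0.1248] jaw deg 43.4 toolz [-0.004 -0.    -1.   ] w 0.0413 F [-0.4 -0.8 -0.7] q7 -0.19
dT [ 0.02  0.02 -0.5 ]
rot units [ 0.    -0.004 -0.004]
```

```bash
python3 -m inch '{"translation":[[0.02,0.02,-0.3],[0.02,0.02,-0.5],[0.02,0.02,-0.5],[0.02,0.02,-0.5]],"rot":[[0,0,0],[0,0,0],[0,0,0],[0,0,0]],"jaw":[30,30,30,30]}' >/dev/null
python3 - <<'E'
from h import *
import cv2
go(.5518,.3193,.0405,43.1);cv2.imwrite('pics/w9.png',eyes.camera('wrist'))
E
```

```text
t 32.25 p [0.5522 0.3184 0.0754] jaw deg 43.3 toolz [-0.004 -0.001 -1.   ] w 0.0411 F [ 0.2  0.9 -0.4] q7 -0.21
dT [-0.    0.01 -0.35]
rot units [ 0.001 -0.004 -0.003]
```

View pics/w9.png

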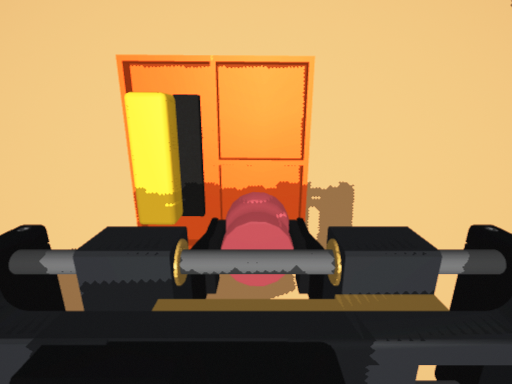

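The pink jar at (258,240) is over the near small compartment (columns 218-303). I'll lower, release, raise, and check everything from above.

```bash
python3 -m inch '{"translation":[[0,0.01,-0.15],[0,0.01,-0.34],[0,0.01,-0.34],[0,0.01,-0.34],[0,0.01,-0.34],[0,0.01,-0.34],[0,0.01,-0.34],[0,0.01,-0.34]],"rot":[[0,0,0],[0,0,0],[0,0,0],[0,0,0],[0,0,0],[0,0,0],[0,0,0],[0,0,0]],"jaw":[30,30,30,30,56,56,56,56]}'
python3 -m inch '{"translation":[[0,0,0.3],[0,0,0.7],[0,0,1],[0,0,1]],"rot":[[0,0,0],[0,0,0],[0,0,0],[0,0,0]],"jaw":[56,56,60,60]}'
python3 -m inch '{"translation":[[0.3,-0.3,0.2],[0.6,-0.6,0.5],[0.9,-0.9,0.7],[0.9,-0.9,0.7]],"rot":[[0,0,0],[0,0,0],[0,0,0],[0,0,0]],"jaw":[60,60,60,60]}' >/dev/null
python3 -m inch '{"translation":[[0.2,-0.5,0],[0.3,-0.9,0],[0.3,-0.9,0],[0.3,-0.9,0],[0.3,-0.9,0],[0.3,-0.9,0]],"rot":[[0,0,0],[0,0,0],[0,0,0],[0,0,0],[0,0,0],[0,0,0]],"jaw":[60,60,60,60,60,60]}'
python3 - <<'E'
from h import *
import cv2
st();t=eyes.camera('top')[120:240,100:400];s=eyes.camera('side')[90:340,80:400]
cv2.imwrite('pics/t10.png',cv2.vconcat([cv2.resize(t,(640,256),interpolation=cv2.INTER_CUBIC),cv2.resize(s,(640,500)[:2])[:340]]))
cv2.imwrite('pics/s10.png',cv2.resize(s,(768,600),interpolation=cv2.INTER_CUBIC))
E
```

```text
time: 33.1
ee_pos: [0.5525, 0.3201, 0.0422]
eef_rot: [0.396, 0.918, -0.001, -0.001]
ft_force: [-0.3, -0.2, -0.0]
width: 0.0551
time: 33.5
ee_pos: [0.554, 0.3217, 0.147]
eef_rot: [0.396, 0.918, 0.002, 0.001]
ft_force: [0.4, -0.3, -0.1]
width: 0.0591
time: 34.5
ee_pos: [0.6788, 0.1372, 0.2186]
eef_rot: [0.4, 0.917, 0.003, 0.003]
ft_force: [-0.6, 0.8, 0.7]
width: 0.0603
t 34.50 p [0.6788 0.1372 0.2186] jaw deg 42.9 toolz [ 0.007  0.003 -1.   ] w 0.0603 F [-0.6  0.8  0.7] q7 0.18
```

View pics/t10.png

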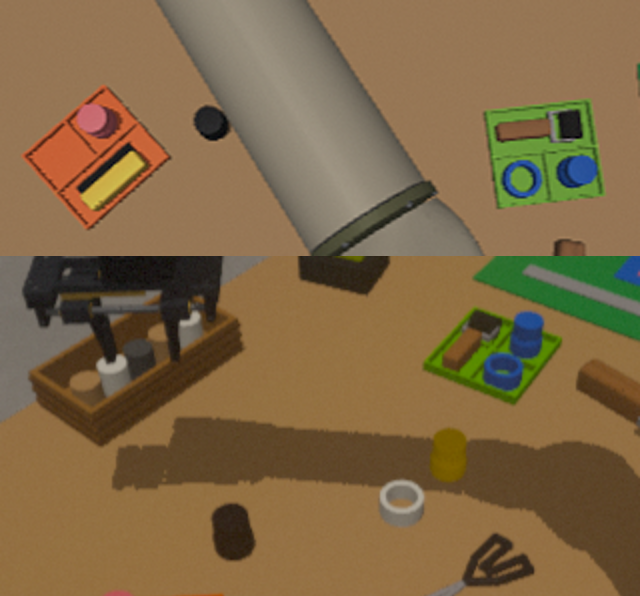

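View pics/s10.png

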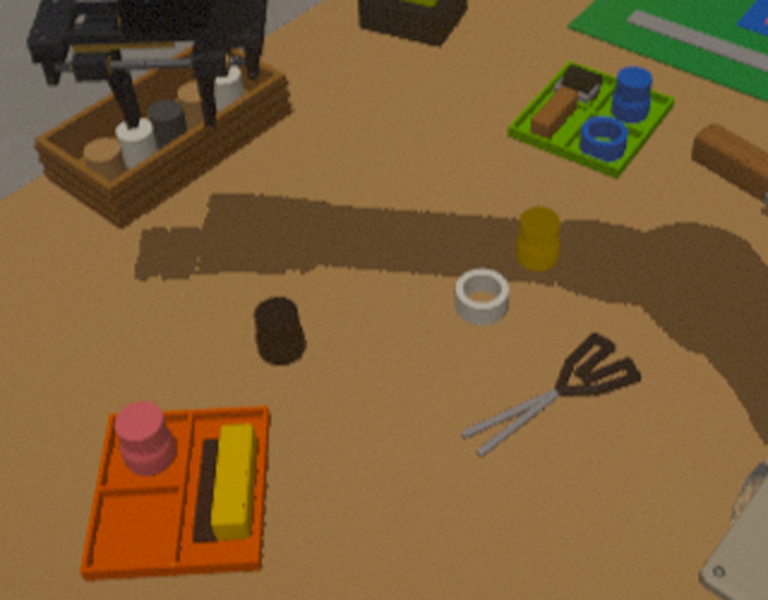

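All five items look seated in their compartments. I'll check the jars' uprightness numerically against the side view by projecting axis ends, and confirm where the yellow jar and white tape stand.

Run:
```python
from h import *
import cv2
c=eyes.calibration('side');im=cv2.imread('pics/s10.png')
def pr(P):
    p=c['R']@np.array(P)+c['t'];return (c['fx']*p[0]/p[2]+c['cx']-80)*2.4,(c['fy']*p[1]/p[2]+c['cy']-90)*2.4
for n,x,y,z,h,R in[('pink',.5525,.320,.003,.055,.021),('blue',.483,-.3695,.003,.055,.021),('yel',.4302,-.1001,0,.055,.021),('wt',.4338,-.01,0,.027,.027),('bt',.4714,-.2929,.003,.027,.027)]:
    print(n,np.round(pr((x,y,z))),np.round(pr((x,y,z+h))))
    q=[pr((x+R*np.cos(a),y+R*np.sin(a),z+h)) for a in np.linspace(0,6.28,40)]
    cv2.polylines(im,[np.int32(q)],True,(255,255,255),1)
    q=[pr((x+.023*np.cos(a),y+.023*np.sin(a),z)) for a in np.linspace(0,6.28,40)]
    if h>.03: cv2.polylines(im,[np.int32(q)],True,(0,255,0),1)
a=cv2.resize(im[380:520,80:260],None,fx=2.2,fy=2.2);b=cv2.resize(im[50:330,440:700],None,fx=1.1,fy=1.1)
cv2.imwrite('pics/chk.png',cv2.hconcat([a,b]))
```

```text
pink [148. 456.] [135. 420.]
blue [629. 113.] [635.  76.]
yel [534. 258.] [537. 221.]
wt [479. 306.] [480. 288.]
bt [602. 148.] [604. 131.]
```

View pics/chk.png

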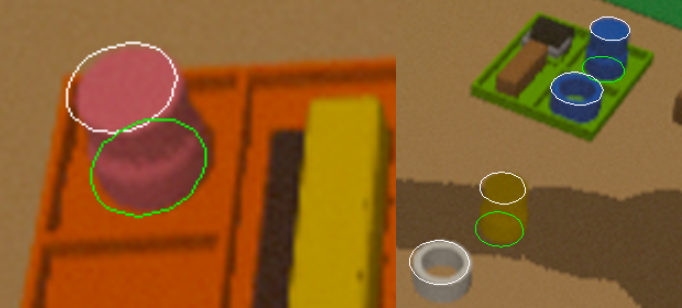

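The projected outlines of upright, floor-level jars and tapes match the picture, with a small uniform calibration shift. The yellow jar and white tape are in their start positions, and the robot touches nothing.

```bash
python3 -c "from bench import r;print(r.close_job())"
```

```text
the job is handed in; nothing more can be done
None
```

I made up both kits and handed the job in at about 34.6 s of robot time; the hand-in gives no verdict.

- **Orange tray:** the squeegee lies in the long compartment and the pink jar stands in a small one.
- **Green tray:** the brayer (the smaller one) lies in the long compartment, and the blue tape and blue jar each have a small one.

**Last checks:** The top view, taken before the last move away, and the side view both showed all five items inside their compartments. In the side view I drew where upright jars and flat tapes resting on the tray floor should appear. The outlines of both jars and the blue tape matched to within a few millimetres. The offset was about the same at lid and base, so I put it down to camera calibration and not tilt. The yellow jar and white tape matched their starting positions the same way. The arm was about 0.2 m up and touching nothing.

**Less certain:** I judged the squeegee and brayer lying flat by eye and by their release heights, not by measuring tilt. No check failed.

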